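Stack the carry bin, half-turned, over the binned footpeg

TASK

Put the black rubber footpeg into the empty steel stack-nest bin on the bench. Then take the matching bin with the carrying handle off the sloping rack, turn it half a turn relative to the bin on the bench, and set it down gently on that bin, so that it rests level on the three ledges just below the rim instead of nesting down onto the footpeg. Let go, and leave the other things on the bench where they are.

Things in the scene. Friction and masses are not known exactly. Their poses are not given: they have to be found in the camera images.
- bin: Loose open steel stack-nest bin (0.8 kg) on the bench, empty, no handle. Rim 164 x 208 mm (long side along its y), floor 132 x 176, height 82, tapering 4 mm walls, 4 mm floor. Origin: centre of underside; z up. Yaw within 0.25 rad of 0; its end with a ledge (-y) is on the robot's right. Three ribs set 20 mm in from the walls run down the inside, each topped by a flat ledge.
- bin_ledge_side (a point): Top of one side ledge of the bench bin: at x = +65, y = +45, z = 74 mm in its axes; 40 mm wide along y, reaching in to x = 53 mm. Its twin is at x = -65 mm, same y. Nothing of the rib stands higher; the rim's top is 8 mm above. Outside, each rib is an open channel down to the underside.
- bin_ledge_end (a point): Top of the end ledge of the bench bin: at x = 0, y = -87, z = 74 mm in its axes; 40 mm wide along x, reaching in to y = -75 mm. There is none at the +y end. A like bin set in the same way round slides over the ribs and nests (underside at about 27 mm); half-turned, its floor edge rests on the three ledges, underside at 74 mm, with about 8 mm of play inside the rim.
- caddy: Loose steel bin with a handle (about 0.5 kg): same shape, size and axes as the bench bin (same ribs and ledges), plus a lengthwise divider 62 mm high and a black handle bar above it. Origin: centre of its underside. It starts on the sloping rack against its lip, so its z leans 30 degrees from vertical towards the robot; its ledge end (-y) is on the robot's right.
- caddy_grip (a point): Middle of the straight black handle bar, 115 mm above the centre of the handled bin's underside; axes as that bin's. The bar is 110 mm long along y, 18 mm wide in x, 24 mm high; it stands on two uprights, 5 mm thick and 14 mm wide, at y = -42 and +42 mm, free between them.
- caddy_end (a point): Middle of the rim at the ledge end (-y end) of the handled bin: at y = -100 mm, z = 79 mm in its axes.
- rack: Grey sloping rack fixed to the bench, 236 mm wide; its plate slopes 30 degrees, low side to the robot, with a lip 16 mm above the plate along the low edge. Origin on the bench under the middle; x points away from the robot, z up. The plate's surface is 70 mm above the bench over the origin, about 30 to 116 mm at its edges.
- footpeg: Matte black ribbed rubber footpeg lying flat on the bench (loose, about 0.2 kg): tread 92 mm long, 34 mm wide, 28 mm high (x from -58 to +34 mm) with a steel tongue 16 mm wide at x = +32 to +58 mm. Origin on the underside; length along x, z up.
- footpeg_center (a point): Point 14 mm above the footpeg's origin, in the middle of its thickness.
- clutch_basket: Bystander: silver clutch basket, 116 mm across, 51 mm high, ten upright fingers. Origin: centre of the underside.
- jar: Bystander: green glass jar with a steel lid, 76 mm across, 104 mm high. Origin: centre of the underside.
- socket_wrench: Bystander: chrome socket wrench, 210 mm long along its x, 35 mm high at the head. Origin: middle of the underside.
- pulley_half: Bystander: steel belt-pulley half lying flat, 110 mm across, 34 mm high. Origin: centre of the underside.
- screwdriver: Bystander: screwdriver lying on the bench, left.

How it is judged:
By the outcome, as a careful person would: the job done as asked, in the order asked, and still so for the second after the job is handed in, with the robot touching nothing.
It also fails if it takes over 64 s, if anything falls off the work surface, if the arm or the gripper's body presses on something with over 40 N, if the wrist force passes 120 N, or if a joint passes its speed limit or range.

ROBOT

A 6-joint arm with a two-finger parallel gripper is mounted at the origin on the work surface. World frame = base frame: x ahead of the robot, y to its left, z up, the work surface at z = 0. Lengths are in m, angles in rad, forces in N, time in s.
With the tool pointing down it reaches from about 0.325 to 0.85 m from the base axis. Payload 4.4 kg.
Tool frame: the origin (TCP) lies on the front face of the gripper's body, between the roots of the fingers; the fingertips stand 97 mm ahead of it and the grasp point (between the pads) lies 78 mm ahead of it (pinch_z is the distance from the TCP to the grasp point, in m); x points along the fingers, y is the direction in which the jaws open and shut, and the axes are right-handed (so a half turn about x gives the same grasp; the last joint's range is limited). The gripper opens to 94 mm and grips with 3 to 60 N. Pads are 16 mm wide; open, the fingers measure 119 mm over their backs; the gripper's body (75 mm by 177 mm) begins 78 mm behind the grasp point.
Start: joints at [-1.272, 0.207, 1.542, -0, 1.393, -0.15], TCP at [0.25, -0.518, 0.303] pointing down, gripper open.
Joint ranges: [-2.73, 2.73], [-0.86, 2.22], [0.23, 2.46], [-1.11, 4.25], [0.08, 2.63], [-2.82, 2.82]. Speed limits (rad/s): [2.79, 2.79, 3.14, 3.14, 3.14, 3.14].

INTERFACE

Orientations are given as a unit quaternion [x, y, z, w].
In Python, from bench import * gives the robot as it stands.
- The arm moves only by the shell command python3 -m handwheel 'ROWS' [FORCE]. ROWS is text: rows parted by semicolons, each of 5 numbers parted by spaces: the finger opening in cm, from 0 to 9.4, then the shift along the tool's x, y, z in cm, then the turn about the tool's x in degrees. In form: hand dx dy dz roll; .... A call has exactly 8 rows; each row shifts and turns the commanded pose from where the row before left it, along the tool's axes as they then stand; what a row does not reach is not made up. A row lasts 1/12 s, in which the tool goes at most 41.7 mm and 7.16 degrees, less where a joint would pass 70% of its speed; a pose out of reach is approached as far as the arm can. A call with a gripper value outside its range is refused whole. The fingers move at their own pace and stop on an object; FORCE is the grip in N (left out, the last holds). Time passes only in rows, so rows that do not move let the fingers close, or fill a call up. It gives the time, the measured TCP pose, the force and the opening at its end, in the units of the state.
- state(): the state, without advancing time (a new reading comes with each control period).
- read_camera(name): name is "side" or "top" or "wrist"; returns a dict with "color" (384x512x3 uint8, blue, green, red), "z_map" (384x512 float32, m along the optical axis (not along the pixel's ray), 0 where there is no reading), "camera_matrix" (3x3 intrinsics, pixels), "rvec" (rotation vector, rad) and "tvec" (3), from world to camera coordinates, as OpenCV has them; the wrist camera has in their place "mount" (4x4, takes a point from camera to tool coordinates, whose origin is the TCP and whose axes are the tool frame's). Camera axes: x right, y down, z forward; pixel columns grow to the right and rows downward; lengths in m; the calibration is good to about 2 mm. The wrist camera is an equidistant fisheye: a pixel r from the principal point sees the ray r / f radians off the axis. A picture is of the moment at which its call begins: read the wrist's pose just before it.
- finish_job(): hands the job in, once; it reports no verdict.
The state is a dict: "t": time; "joint_pos": joint angles; "dq": joint speeds; "joint_efforts": joint torques, N m; "ee_pos": TCP position; "eef_rot": TCP orientation; "contact_force": force on the tool from outside, world axes, zero at the start; "moment": the same for the moment, N m; "finger_gap": finger opening in m.
Only numpy, scipy, OpenCV 4.12 (cv2) and the standard library are available. Lean on these libraries where they do the work, as an engineer would, in place of code of your own. Each camera call takes 0.05 s, during which the arm holds its last target.

## Working session

There is one attempt and no reset: what is moved stays moved. The work goes in short steps, Python scripts to look and compute and a shell command to move; the robot and the scene stay as the last step left them, time stands still between calls to the robot, and variables do not carry over. Pictures are saved under pics/ and viewed, and the job is handed in when it is done.

```bash
mkdir -p pics; ls; python3 - <<'E'
from bench import *
import cv2
print(state())
for n in ["side","top","wrist"]:
    c=read_camera(n); cv2.imwrite(f"pics/{n}0.png",c["color"])
    print(n,c["camera_matrix"],c.get("rvec"),c.get("tvec"),c.get("mount"))
E
```

```text
pics
{'t': 0.0, 'joint_pos': array([-1.27146258e+00,  2.07425446e-01,  1.54291060e+00,  4.69974552e-07,
        1.39353024e+00, -1.50507621e-01]), 'dq': array([0.0006011 , 0.0008914 , 0.00039625, 0.00068673, 0.00055557,
       0.00037121]), 'joint_efforts': array([ 1.22799072e-03, -3.70872045e+01, -2.81417799e+01,  7.00594601e-02,
        3.60322057e-02, -1.53334136e-04]), 'ee_pos': array([ 0.24983515, -0.51724014,  0.30150806]), 'eef_rot': array([-0.689236  , -0.15850686,  0.68935519, -0.15690359]), 'contact_force': array([ 0.15806451, -0.67043602, -0.70043777]), 'moment': array([ 0.01847097, -0.04478684, -0.01835467]), 'finger_gap': 0.09411462109700842}
side [[467.57716921   0.         250.98751246]
 [  0.         467.57716921 204.39851107]
 [  0.           0.           1.        ]] [ 0.57511867 -2.72601338  1.04113173] [0.5697883  0.19784727 1.50529789] None
top [[493.87070625   0.         250.13786346]
 [  0.         493.87070625 190.2866468 ]
 [  0.           0.           1.        ]] [ 2.15277817 -2.14908366  0.15702455] [0.08650167 0.5871533  1.75658421] None
wrist [[297.31863964   0.         257.35161176]
 [  0.         297.31863964 190.13460903]
 [  0.           0.           1.        ]] None None [[-4.23687295e-04 -2.35261415e-01  9.71932038e-01 -8.15503152e-02]
 [ 9.99999106e-01  1.13321165e-03  7.10222387e-04 -2.45920639e-03]
 [-1.26849263e-03  9.71931470e-01  2.35260725e-01 -6.80468412e-02]
 [ 0.00000000e+00  0.00000000e+00  0.00000000e+00  1.00000000e+00]]
```

View pics/side0.png

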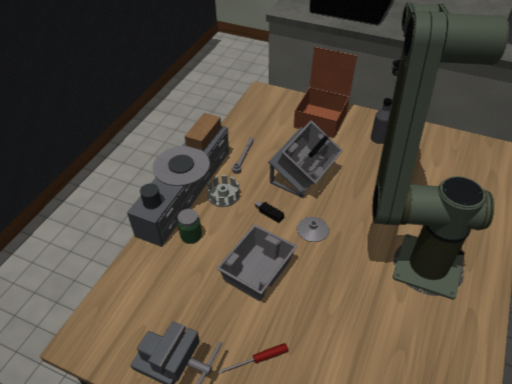

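View pics/top0.png

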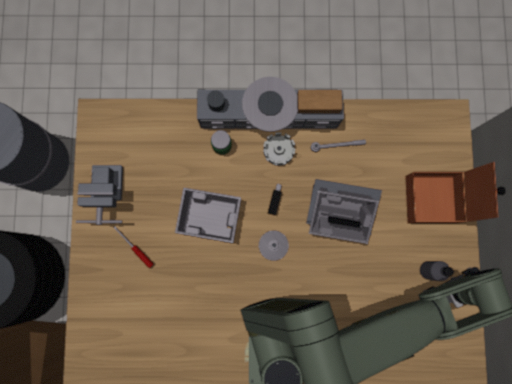

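View pics/wrist0.png

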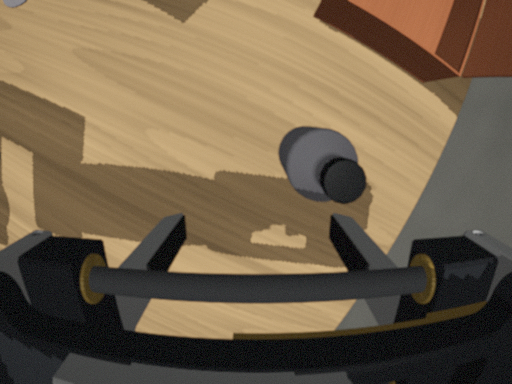

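The top view has +x up and +y left. The bin is at about (208,215), the footpeg at (275,200), the caddy on its rack at (343,212), the pulley half at (273,245), the basket at (280,150) and the wrench at (338,146). Next I'll enlarge these.

```bash
cat > h.py <<'E'
from bench import *
import numpy as np, cv2
from scipy.spatial.transform import Rotation as R
def cloud(n):
    c=read_camera(n); K=c["camera_matrix"]; z=c["z_map"]
    Rm=cv2.Rodrigues(np.array(c["rvec"]).reshape(3,1))[0]; t=np.array(c["tvec"]).reshape(3)
    v,u=np.mgrid[0:z.shape[0],0:z.shape[1]]
    P=np.stack([(u-K[0,2])/K[0,0]*z,(v-K[1,2])/K[1,1]*z,z],-1)
    W=(P-t)@Rm
    W[z==0]=np.nan
    return c,W,Rm,t,K
def proj(X,Rm,t,K):
    p=np.atleast_2d(X)@Rm.T+t; return np.c_[p[:,0]/p[:,2]*K[0,0]+K[0,2],p[:,1]/p[:,2]*K[1,1]+K[1,2]]
E
python3 - <<'E'
from h import *
for n in ["top","side"]:
    c,W,Rm,t,K=cloud(n); np.savez(f"{n}.npz",W=W,Rm=Rm,t=t,K=K,c=c["color"])
    print(n,np.round(-Rm.T@t,3))
    im=c["color"]
    cr=im[120:270,160:400] if n=="top" else im[100:310,170:370]
    s=3.2 if n=="top" else 2.8
    cv2.imwrite(f"pics/{n}1.png",cv2.resize(cr,None,fx=s,fy=s,interpolation=cv2.INTER_CUBIC))
W=np.load("top.npz")["W"]
for u,v in [(208,215),(182,189),(242,202),(275,200),(279,187),(273,211),(273,245),(280,150),(221,143),(338,146),(345,220),(150,256),(120,300)]:
    print((u,v),np.round(W[v,u],3))
E
```

```text
top [0.335 0.097 1.821]
side [0.145 1.009 1.261]
(208, 215) [0.5   0.243 0.003]
(182, 189) [0.597 0.341 0.001]
(242, 202) [0.548 0.117 0.007]
(275, 200) [ 0.554 -0.004  0.021]
(279, 187) [ 0.603 -0.019  0.015]
(273, 211) [0.512 0.004 0.031]
(273, 245) [0.389 0.005 0.033]
(280, 150) [ 0.735 -0.022  0.05 ]
(221, 143) [0.751 0.192 0.091]
(338, 146) [ 0.761 -0.243  0.005]
(345, 220) [ 0.468 -0.227  0.183]
(150, 256) [0.35  0.452 0.004]
(120, 300) [0.193 0.555 0.004]
```

View pics/top1.png

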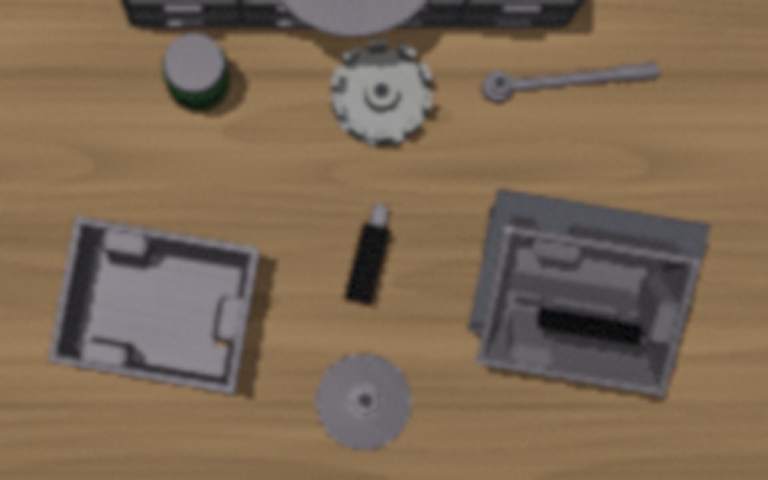

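View pics/side1.png

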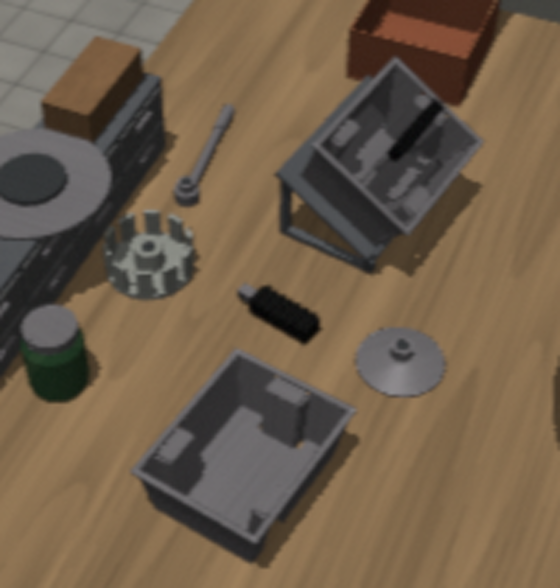

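```bash
cat > m.py <<'E'
from h import *
def rect(P):
    r=cv2.minAreaRect((P[:,:2]*1000).astype(np.float32)); return np.round(r[0],1),np.round(r[1],1),round(r[2],2)
if __name__=="__main__":
  for n in ["top","side"]:
    d=np.load(n+".npz"); P=d["W"].reshape(-1,3); C=d["c"].reshape(-1,3).astype(int)
    def sel(x0,x1,y0,y1,z0,z1): return (P[:,0]>x0)&(P[:,0]<x1)&(P[:,1]>y0)&(P[:,1]<y1)&(P[:,2]>z0)&(P[:,2]<z1)
    b=sel(.36,.66,.08,.40,.074,.095); print(n,"bin rim",b.sum(),rect(P[b]),np.median(P[b,2]))
    print(" by corners",[np.round(P[b][np.argmax(P[b,:2]@np.array(s))],3) for s in [(1,1),(1,-1),(-1,1),(-1,-1)]])
    f=sel(.46,.66,-.07,.06,.010,.05); print(" peg",f.sum(),rect(P[f]),np.median(P[f,2]),P[f,2].max())
    dark=C.sum(1)<110
    g=f&dark; print(" peg dark",g.sum(),rect(P[g]),P[g].mean(0))
    h=sel(.38,.6,-.36,-.1,.12,.30)&dark&(P[:,2]>.15); 
    Q=P[h]; print(" bar",h.sum(),Q.mean(0),rect(Q),Q.min(0),Q.max(0))
E
python3 m.py
```

```text
top bin rim 574 (array([494. , 236.8]), array([208.7, 164.3]), 80.35) 0.08033989256577515
 by corners [array([0.589, 0.323, 0.081]), array([0.557, 0.124, 0.083]), array([0.432, 0.351, 0.087]), array([0.398, 0.148, 0.08 ])]
 peg 273 (array([564.5,  -9. ]), array([169.2, 110.4]), 4.38) 0.027202000209499713 0.04917584162731714
 peg dark 174 (array([545.2,  -2. ]), array([27.5, 85.7]), 75.58) [ 0.54529312 -0.00176312  0.02801408]
 bar 210 [ 0.46224495 -0.22542128  0.17857345] (array([ 463.3, -224.7]), array([106.3,  23.4]), 80.51) [ 0.44450257 -0.27748137  0.16317566] [ 0.47936664 -0.17164044  0.19134158]
side bin rim 729 (array([496.5, 239.2]), array([210.6, 165.7]), 80.4) 0.08006160661973662
 by corners [array([0.593, 0.326, 0.079]), array([0.559, 0.127, 0.079]), array([0.433, 0.353, 0.082]), array([0.399, 0.153, 0.082])]
 peg 302 (array([578.8,  -2.3]), array([ 45.1, 154.6]), 81.69) 0.026420357719866255 0.03846227757275075
 peg dark 246 (array([545.8,   2.9]), array([37.6, 90.3]), 75.2) [0.54453762 0.00715369 0.02560678]
 bar 122 [ 0.4628887  -0.21055486  0.17852666] (array([ 480.7, -191. ]), array([167.9,  58.3]), 51.59) [ 0.44623827 -0.27104639  0.15365175] [ 0.55570282 -0.14330484  0.19178035]
```

```bash
python3 - <<'E'
from h import *
s=state(); M=R.from_quat(s["eef_rot"]).as_matrix(); print(np.round(M,3)); print(np.degrees(np.arctan2(M[1,1],M[0,1])), np.degrees(np.arctan2(M[1,2],M[0,2])),np.degrees(s["joint_pos"]),s["t"])
d=np.load("top.npz")
for n in ["top","side"]:
    d=np.load(n+".npz"); P=d["W"].reshape(-1,3); C=d["c"].reshape(-1,3).astype(int)
    # caddy wall/rim: fit rim by upper envelope: extents in caddy axes
    yaw=-.167; tl=np.radians(30)
    Rc=R.from_euler('z',yaw).as_matrix()@R.from_euler('y',-tl).as_matrix()
    m=(P[:,0]>.33)&(P[:,0]<.66)&(P[:,1]>-.42)&(P[:,1]<-.05)&(P[:,2]>.06)
    Q=P[m]@Rc; dk=C[m].sum(1)<110
    print(n,"z hist",np.histogram(Q[:,2],20))
    b=Q[dk]; top=Q[:,2].max()
    # bar: dark points near top
    zt=np.percentile(b[:,2],97); k=dk&(Q[:,2]>zt-.012); B=Q[k]; 
    print("bar top z",zt,"x",B[:,0].min(),B[:,0].max(),"y",np.percentile(B[:,1],[1,99]), "centre world",np.round(Rc@np.array([B[:,0].mean(),(B[:,1].min()+B[:,1].max())/2,zt-.012]),4))
    zr=zt-.127+.082
    k=abs(Q[:,2]-zr)<.006; Qr=Q[k]
    print("rim x",np.percentile(Qr[:,0],[1,99]),"y",np.percentile(Qr[:,1],[1,99]))
E
```

```text
[[-0.     0.435 -0.901]
 [ 0.001 -0.901 -0.435]
 [-1.    -0.001 -0.   ]]
-64.23056527647904 -154.23057429161136 [-7.28523527e+01  1.18593969e+01  8.83598181e+01 -6.43718260e-04
  7.98418985e+01 -8.62166902e+00] 0.25
top z hist (array([137, 655, 383, 110,  81, 123, 152, 137, 150, 155, 178, 307, 401,
        88,   5,   4,  24,  47, 114,  38]), array([-0.22715128, -0.21974099, -0.21233069, -0.2049204 , -0.19751011,
       -0.19009982, -0.18268953, -0.17527923, -0.16786894, -0.16045865,
       -0.15304836, -0.14563807, -0.13822777, -0.13081748, -0.12340719,
       -0.1159969 , -0.10858661, -0.10117631, -0.09376602, -0.08635573,
       -0.07894544]))
bar top z -0.08184387159815432 x 0.504730665800718 0.5247859283870503 y [-0.19665581 -0.09300145] centre world [ 0.4622 -0.2245  0.1763]
rim x [0.43395908 0.59653866] y [-0.24898607 -0.04326534]
side z hist (array([  6,  11,   9,   6, 136, 556, 149, 104, 141, 144, 165, 184, 215,
       362, 202,   1,   5,  14,  79,  45]), array([-0.26360481, -0.25438915, -0.24517348, -0.23595782, -0.22674216,
       -0.2175265 , -0.20831084, -0.19909517, -0.18987951, -0.18066385,
       -0.17144819, -0.16223253, -0.15301687, -0.1438012 , -0.13458554,
       -0.12536988, -0.11615422, -0.10693856, -0.0977229 , -0.08850723,
       -0.07929157]))
bar top z -0.0851159619839531 x 0.5058569303167701 0.5231086238848633 y [-0.19171001 -0.08712764] centre world [ 0.4642 -0.2191  0.1732]
rim x [0.43397746 0.59621586] y [-0.24597741 -0.03640057]
```

```bash
cat > go.py <<'E'
import sys
from h import *
def cur():
    s=state(); M=R.from_quat(s["eef_rot"]).as_matrix(); return s,M
def show(target=None,psi=None):
    s,M=cur(); p=np.array(s["ee_pos"]); ps=np.degrees(np.arctan2(M[1,1],M[0,1]))
    print("t %.2f pos %s psi %.2f tiltx %s F %s gap %.4f q6 %.1f"%(s["t"],np.round(p,4),ps,np.round(M[:,0],3),np.round(s["contact_force"],1),s["finger_gap"],np.degrees(s["joint_pos"][5])))
    if target is not None:
        d=M.T@(np.array(target)-p)*100; print("tool shift cm",np.round(d,2), "roll deg",None if psi is None else round((ps-psi+180)%360-180,2))
if __name__=="__main__":
    a=[float(x) for x in sys.argv[1:]]
    show(a[:3] if a else None, a[3] if len(a)>3 else None)
E
python3 -m handwheel '9.4 -0.4 0 0 5; 9.4 -0.4 0 0 5; 9.4 -0.4 0 0 5; 9.4 -0.4 0 0 5; 9.4 -0.4 0 0 5; 9.4 -0.4 0 0 5; 9.4 -0.4 0 0 5; 9.4 -0.4 0 0 5' 20
python3 go.py 0.546 0.001 0.25 -104.5
```

```text
t: 0.92
ee_pos: [0.2499, -0.5177, 0.3346]
eef_rot: [-0.701, 0.089, 0.702, 0.089]
contact_force: [-0.3, -1.1, -0.5]
finger_gap: 0.094
t 0.92 pos [ 0.2499 -0.5177  0.3346] psi -104.48 tiltx [-0.  0. -1.] F [-0.3 -1.1 -0.5] gap 0.0940 q6 31.6
tool shift cm [  8.48 -57.62 -15.7 ] roll deg 0.02
```

```bash

python3 -m handwheel '9.4 0 -3.6 -0.98 0; 9.4 0 -3.6 -0.98 0; 9.4 0 -3.6 -0.98 0; 9.4 0 -3.6 -0.98 0; 9.4 0 -3.6 -0.98 0; 9.4 0 -3.6 -0.98 0; 9.4 0 -3.6 -0.98 0; 9.4 0 -3.6 -0.98 0' >/dev/null
python3 -m handwheel '9.4 0 -3.6 -0.98 0; 9.4 0 -3.6 -0.98 0; 9.4 0 -3.6 -0.98 0; 9.4 1 -3.6 -0.98 0; 9.4 1 -3.6 -0.98 0; 9.4 2 -3.6 -0.98 0; 9.4 2 -3.6 -0.98 0; 7 2.4 -3.6 -0.98 0'
python3 go.py 0.546 0.001 0.101 -104.5
python3 - <<'E'
from h import *
c=read_camera("wrist"); cv2.imwrite("pics/w1.png",c["color"])
E
```

```text
t: 2.25
ee_pos: [0.543, 0.0009, 0.2528]
eef_rot: [0.703, -0.087, -0.701, -0.087]
contact_force: [0.5, -1.1, -0.0]
finger_gap: 0.09
t 2.25 pos [0.543  0.0009 0.2528] psi -104.20 tiltx [ 0.002 -0.    -1.   ] F [ 0.5 -1.1 -0. ] gap 0.0900 q6 95.2
tool shift cm [15.18 -0.08 -0.25] roll deg 0.3
```

View pics/w1.png

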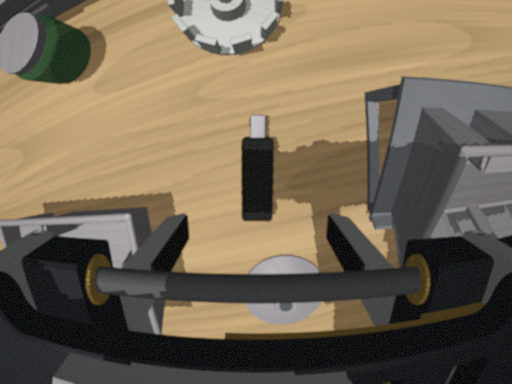

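The peg (242–273, 138–220) is centred between the fingers and lined up with them. I'll descend and grip.

```bash

python3 -m handwheel '6.5 3 0 0 0; 6.5 3 0 0 0; 6.5 3 0 0 0; 6.5 3 0 0 0; 6.5 1.5 0 0 0; 6.5 1.2 0 0 0; 6.5 0 0 0 0; 6.5 0 0 0 0' 25
python3 go.py 0.546 0.001 0.101 -104.5
```

```text
t: 2.97
ee_pos: [0.5419, -0.0012, 0.1057]
eef_rot: [-0.701, 0.088, 0.702, 0.088]
contact_force: [-0.4, 0.5, 0.1]
finger_gap: 0.0652
t 2.97 pos [ 0.5419 -0.0012  0.1057] psi -104.24 tiltx [-0.  0. -1.] F [-0.4  0.5  0.1] gap 0.0652 q6 95.0
tool shift cm [ 0.47 -0.31 -0.35] roll deg 0.26
```

```bash

python3 -m handwheel '6.5 0.4 -0.3 -0.3 0; 6.5 0 0 0 0; 2 0 0 0 0; 2 0 0 0 0; 2 0 0 0 0; 2 0 0 0 0; 2 0 0 0 0; 2 0 0 0 0' 25
python3 go.py
```

```text
t: 3.63
ee_pos: [0.5455, 0.0011, 0.1019]
eef_rot: [0.702, -0.088, -0.702, -0.088]
contact_force: [-0.4, 0.8, 1.3]
finger_gap: 0.0336
t 3.63 pos [0.5455 0.0011 0.1019] psi -104.23 tiltx [ 0. -0. -1.] F [-0.4  0.8  1.3] gap 0.0336 q6 95.3
```

```bash

python3 -m handwheel '2 -3 0 0 0; 2 -3 0 0 -6.75; 2 -3 0 0 -6.75; 2 -3 0 0 -6.75; 2 0 0 0 -6.75; 2 0 0 0 -6.75; 2 0 0 0 -6.75; 2 0 0 0 -6.75' >/dev/null
python3 -m handwheel '2 0 0 0 -6.75; 2 0 0 0 -6.75; 2 0 0 0 -6.75; 2 0 0 0 -6.75; 2 0 0 0 -6.75; 2 0 0 0 -6.75; 2 0 0 0 -6.75; 2 0 0 0 0'
python3 go.py 0.4935 0.226 0.22 -9.6
```

```text
t: 4.97
ee_pos: [0.5449, 0.0013, 0.2209]
eef_rot: [-0.54, -0.457, 0.541, -0.456]
contact_force: [-0.5, 0.7, -2.2]
finger_gap: 0.0336
t 4.97 pos [0.5449 0.0013 0.2209] psi -9.62 tiltx [-0.002  0.    -1.   ] F [-0.5  0.7 -2.2] gap 0.0336 q6 0.6
tool shift cm [  0.11  -8.82 -21.3 ] roll deg -0.02
```

```bash

python3 -m handwheel '2 0 -1.3 -3 0; 2 0 -1.3 -3 0; 2 0 -1.3 -3 0; 2 0 -1.3 -3 0; 2 0 -1.2 -3 0; 2 0 -1.2 -3 0; 2 0 -1.2 -3.3 0; 2 0 0 0 0'
python3 - <<'E'
from h import *
c=read_camera("wrist"); cv2.imwrite("pics/w2.png",c["color"])
E
python3 go.py 0.4935 0.226 0.11 -9.6
```

```text
t: 5.63
ee_pos: [0.4928, 0.231, 0.2214]
eef_rot: [0.54, 0.458, -0.54, 0.455]
contact_force: [-0.1, -0.7, -2.0]
finger_gap: 0.0341
t 5.68 pos [0.4935 0.2286 0.2213] psi -9.61 tiltx [-0.001  0.    -1.   ] F [-0.4 -0.8 -2.6] gap 0.0338 q6 25.3
tool shift cm [11.13  0.05  0.26] roll deg -0.01
```

View pics/w2.png

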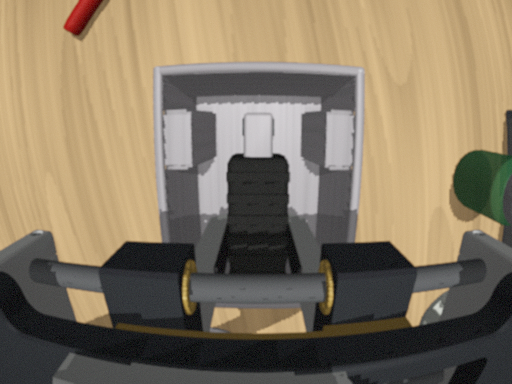

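The peg is centred over the bin (axis at u≈257, bin rim from u=155 to 362). Lowering it now.

```bash

python3 -m handwheel '2 2.5 0 0 0; 2 2.5 0 0 0; 2 2.5 0 0 0; 2 2 0 0 0; 2 1.2 0 0 0; 2 0.5 0 0 0; 2 0 0 0 0; 2 0 0 0 0'
python3 go.py 0.4935 0.226 0.1065 -9.6
```

```text
t: 6.35
ee_pos: [0.4955, 0.2257, 0.1104]
eef_rot: [0.541, 0.455, -0.54, 0.456]
contact_force: [-0.3, -0.2, -2.1]
finger_gap: 0.0338
t 6.35 pos [0.4955 0.2257 0.1104] psi -9.79 tiltx [ 0.001  0.    -1.   ] F [-0.3 -0.2 -2.1] gap 0.0338 q6 25.2
tool shift cm [ 0.39 -0.2   0.01] roll deg -0.19
```

```bash

python3 -m handwheel '2 0.3 0 0 0; 2 0 0 0 0; 3.5 0 0 0 0; 4.5 0 0 0 0; 5.5 0 0 0 0; 6 0 0 0 0; 6 0 0 0 0; 6 0 0 0 0'
python3 go.py
```

```text
t: 7.02
ee_pos: [0.4949, 0.226, 0.1069]
eef_rot: [0.541, 0.456, -0.54, 0.456]
contact_force: [-0.3, 1.0, 0.1]
finger_gap: 0.0591
t 7.02 pos [0.4949 0.226  0.1069] psi -9.72 tiltx [ 0.  0. -1.] F [-0.3  1.   0.1] gap 0.0591 q6 25.2
```

```bash

python3 -m handwheel '6 -2.5 0 0 0; 6 -3 0 0 0; 6 -3 0 0 0; 6 -3 0 0 0; 6 -3 0 0 0; 6 -3 0 0 0; 6 -3 0 0 0; 6 -2.5 0 0 0'
python3 - <<'E'
from h import *
c=read_camera("wrist"); cv2.imwrite("pics/w3.png",c["color"])
E
python3 go.py 0.463 -0.222 0.34 -9.6
```

```text
t: 7.68
ee_pos: [0.4949, 0.226, 0.3393]
eef_rot: [0.541, 0.455, -0.54, 0.456]
contact_force: [-0.1, -0.1, 0.5]
finger_gap: 0.0603
t 7.73 pos [0.4971 0.2267 0.345 ] psi -9.72 tiltx [ 0.012  0.003 -1.   ] F [1.8 0.9 3.2] gap 0.0599 q6 25.2
tool shift cm [ 0.31  4.21 44.81] roll deg -0.12
```

View pics/w3.png

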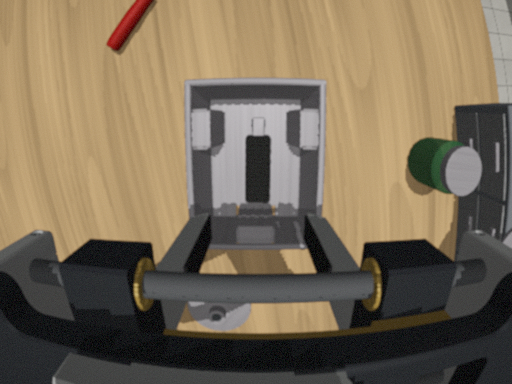

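The peg (246–270, 117–203) lies flat in the middle of the bin. Now I'll move to the caddy.

```bash

python3 -m handwheel '8 0 0.3 3.2 0; 8 0 0.3 3.2 0; 8 0 0.3 3.2 0; 8 0 0.3 3.2 0; 8 0 0.3 3.2 0; 8 0 0.3 3.2 0; 8 0 0.3 3.2 0; 8 0 0.3 3.2 0' >/dev/null
python3 -m handwheel '8 0 0.3 3.2 0; 8 0 0.3 3.2 0; 8 0 0.3 3.2 0; 8 0 0.3 3.2 0; 8 0 0.3 3.2 0; 8 0 0.3 3.2 0; 8 0 0 0 0; 8 0 0 0 0'
python3 - <<'E'
from h import *
from go import show
show([0.463,-0.222,0.253],-9.6)
c=read_camera("wrist"); cv2.imwrite("pics/w4.png",c["color"])
E
```

```text
t: 9.07
ee_pos: [0.46, -0.224, 0.3361]
eef_rot: [0.541, 0.455, -0.541, 0.455]
contact_force: [-0.0, 0.3, 0.2]
finger_gap: 0.0798
t 9.07 pos [ 0.46   -0.224   0.3361] psi -9.92 tiltx [-0.001  0.001 -1.   ] F [-0.   0.3  0.2] gap 0.0798 q6 -25.8
tool shift cm [ 8.31  0.27 -0.24] roll deg -0.32
```

View pics/w4.png

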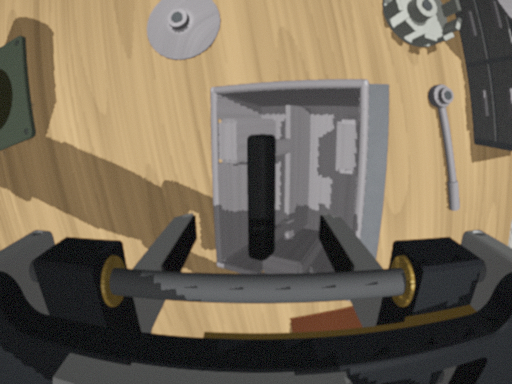

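```bash

python3 -m handwheel '7 2 0.3 -0.2 0; 7 2 0 0 0; 7 2 0 0 0; 7 1.3 0 0 0; 7 0.7 0 0 0; 7 0.3 0 0 0; 7 0 0 0 0; 7 0 0 0 0'
python3 - <<'E'
from h import *
from go import show
show([0.463,-0.222,0.253],-9.6)
c=read_camera("wrist"); cv2.imwrite("pics/w5.png",c["color"])
c=read_camera("side"); cv2.imwrite("pics/s5.png",cv2.resize(c["color"][60:260,200:420],None,fx=3,fy=3))
E
```

```text
t: 9.78
ee_pos: [0.4643, -0.221, 0.2546]
eef_rot: [0.541, 0.456, -0.54, 0.457]
contact_force: [1.3, -0.3, 0.3]
finger_gap: 0.0701
t 9.78 pos [ 0.4643 -0.221   0.2546] psi -9.68 tiltx [ 0.001 -0.001 -1.   ] F [ 1.3 -0.3  0.3] gap 0.0701 q6 -25.4
tool shift cm [ 0.16 -0.11  0.12] roll deg -0.08
```

View pics/w5.png

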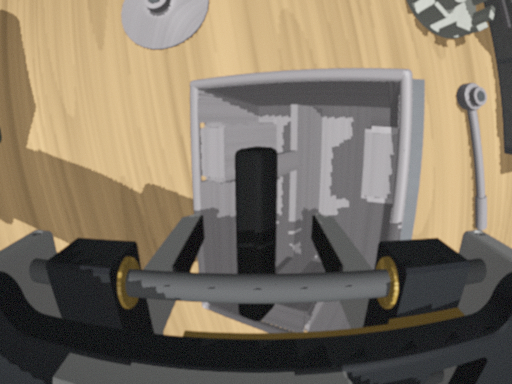

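View pics/s5.png

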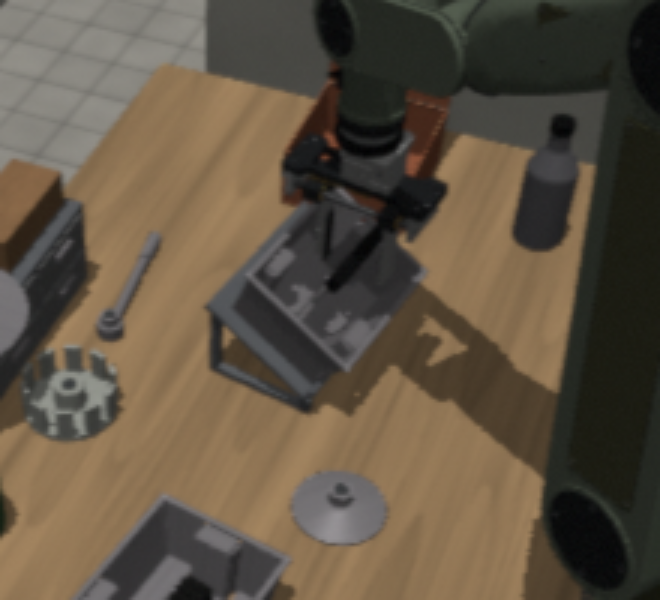

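The bar (u 237–277) sits between the fingers. I'll close gently.

```bash

python3 -m handwheel '5 0.1 -0.1 0.1 0; 4 0 0 0 0; 2.4 0 0 0 0; 1.5 0 0 0 0; 1.5 0 0 0 0; 1.5 0 0 0 0; 1.5 0 0 0 0; 1.5 0 0 0 0' 15; python3 go.py
```

```text
t: 10.55
ee_pos: [0.4626, -0.2221, 0.2527]
eef_rot: [-0.541, -0.456, 0.541, -0.456]
contact_force: [-0.2, -0.1, -0.2]
finger_gap: 0.0264
t 10.55 pos [ 0.4626 -0.2221  0.2527] psi -9.73 tiltx [-0. -0. -1.] F [-0.2 -0.1 -0.2] gap 0.0264 q6 -25.6
```

Opening 26.4 mm means it's gripped across the tilted corners. Slow lift.

```bash

python3 -m handwheel '1.5 -0.3 0 0 0; 1.5 -0.4 0 0 0; 1.5 -0.5 0 0 0; 1.5 -0.5 0 0 0; 1.5 -0.5 0 0 0; 1.5 -0.5 0 0 0; 1.5 -0.5 0 0 0; 1.5 0 0 0 0' 15; python3 go.py
python3 - <<'E'
from h import *
c=read_camera("wrist"); cv2.imwrite("pics/w6.png",c["color"])
c=read_camera("side"); cv2.imwrite("pics/s6.png",cv2.resize(c["color"][60:260,200:420],None,fx=3,fy=3))
E
```

```text
t: 11.22
ee_pos: [0.4632, -0.2224, 0.2862]
eef_rot: [0.541, 0.455, -0.54, 0.457]
contact_force: [-0.4, -0.2, -3.9]
finger_gap: 0.0177
t 11.22 pos [ 0.4632 -0.2224  0.2862] psi -9.73 tiltx [ 0.002 -0.001 -1.   ] F [-0.4 -0.2 -3.9] gap 0.0177 q6 -25.6
```

View pics/s6.png

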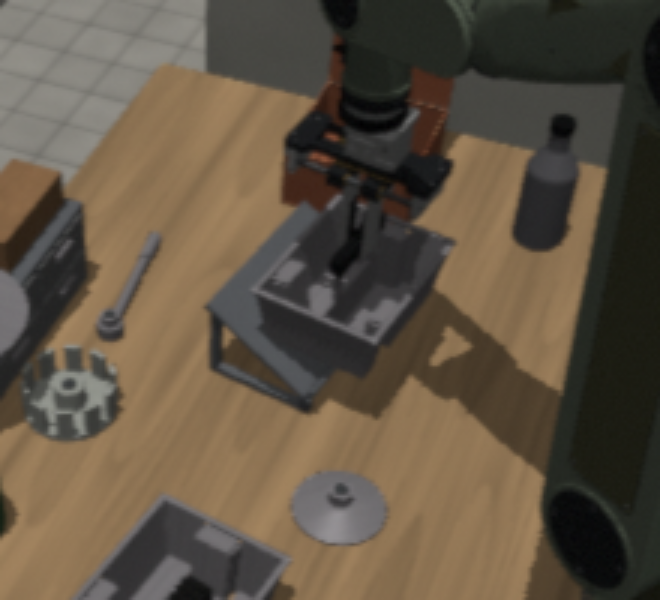

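View pics/w6.png

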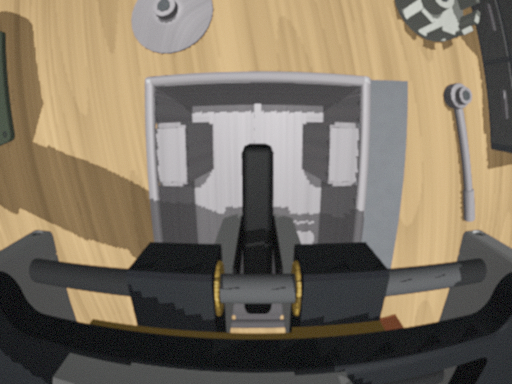

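The caddy swung upright (opening 17.7 mm, so the pads are flush on the bar) and it is clear of the lip. I'll firm the grip and carry it over.

```bash

python3 -m handwheel '1.5 0 0 0 0; 1.5 0 0 0 0; 1.5 -0.5 0 0 0; 1.5 -1.2 0 0 0; 1.5 -1.5 0 0 0; 1.5 -1.5 0 0 0; 1.5 -1 0 0 0; 1.5 -0.3 0 0 0' 40; python3 go.py 0.495 0.238 0.345 -9.6
python3 - <<'E'
from h import *
c,W,Rm,t,K=cloud("side"); np.savez("side7.npz",W=W,c=c["color"],Rm=Rm,t=t,K=K)
cv2.imwrite("pics/s7.png",cv2.resize(c["color"][60:260,200:420],None,fx=3,fy=3))
E
```

```text
t: 11.98
ee_pos: [0.4636, -0.2227, 0.348]
eef_rot: [0.541, 0.454, -0.54, 0.458]
contact_force: [0.3, -0.1, -4.1]
finger_gap: 0.0179
t 11.98 pos [ 0.4636 -0.2227  0.348 ] psi -9.73 tiltx [ 0.004 -0.003 -1.   ] F [ 0.3 -0.1 -4.1] gap 0.0179 q6 -25.6
tool shift cm [  0.17  -4.69 -45.94] roll deg -0.13
```

View pics/s7.png

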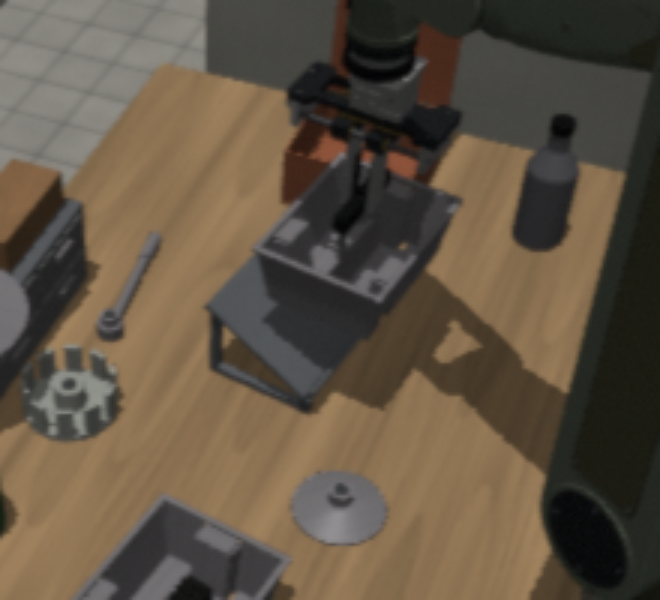

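```bash

python3 -m handwheel '1.5 0 0 -1 0; 1.5 0 -0.3 -2 0; 1.5 0 -0.4 -3 0; 1.5 0 -0.4 -3.4 0; 1.5 0 -0.4 -3.4 0; 1.5 0 -0.4 -3.4 0; 1.5 0 -0.4 -3.4 0; 1.5 0 -0.4 -3.4 0' 40 >/dev/null
python3 -m handwheel '1.5 0 -0.4 -3.4 0; 1.5 0 -0.4 -3.4 0; 1.5 0 -0.4 -3.4 0; 1.5 0 -0.4 -3.4 0; 1.5 0 -0.4 -3.4 0; 1.5 0 -0.3 -3 0; 1.5 0 -0.1 -2 0; 1.5 0 0 -0.9 0' 40
python3 -m handwheel '1.5 0 0 0 -3; 1.5 0 0 0 -6; 1.5 0 0 0 -7; 1.5 0 0 0 -7; 1.5 0 0 0 -7; 1.5 0 0 0 -7; 1.5 0 0 0 -7; 1.5 0 0 0 -7' >/dev/null
python3 -m handwheel '1.5 0 0 0 -7; 1.5 0 0 0 -7; 1.5 0 0 0 -7; 1.5 0 0 0 -7; 1.5 0 0 0 -7; 1.5 0 0 0 -7; 1.5 0 0 0 -7; 1.5 0 0 0 -7' 
python3 go.py 0.495 0.238 0.345 170.4
```

```text
t: 13.37
ee_pos: [0.4885, 0.2421, 0.3432]
eef_rot: [-0.539, -0.458, 0.54, -0.456]
contact_force: [-1.2, -0.6, -3.0]
finger_gap: 0.0176
t: 14.7
ee_pos: [0.4892, 0.2383, 0.3436]
eef_rot: [-0.047, 0.706, 0.046, 0.705]
contact_force: [0.6, 0.1, -4.9]
finger_gap: 0.0183
t 14.70 pos [0.4892 0.2383 0.3436] psi 97.58 tiltx [-0.002 -0.001 -1.   ] F [ 0.6  0.1 -4.9] gap 0.0183 q6 -80.7
tool shift cm [-0.14 -0.11  0.57] roll deg -72.82
```

```bash

python3 -m handwheel '1.5 0 0 0 -7; 1.5 0 0 0 -7; 1.5 0 0 0 -7; 1.5 0 0 0 -7; 1.5 0 0 0 -7; 1.5 0 0 0 -7; 1.5 0 0 0 -7; 1.5 0 0 0 -7' >/dev/null
python3 -m handwheel '1.5 0 0 0 -6; 1.5 0 0 0 -5; 1.5 0 0 0 -3; 1.5 0 0 0 -2; 1.5 0 0 0 -0.8; 1.5 0 0 0 0; 1.5 0 0 0 0; 1.5 0 0 0 0'
python3 go.py 0.495 0.238 0.345 170.4
python3 - <<'E'
from h import *
for n in ["side","top"]:
    c,W,Rm,t,K=cloud(n); np.savez(n+"8.npz",W=W,c=c["color"],Rm=Rm,t=t,K=K)
    cr=c["color"][120:320,160:360] if n=="side" else c["color"][140:300,140:340]
    cv2.imwrite(f"pics/{n}8.png",cv2.resize(cr,None,fx=3,fy=3))
c=read_camera("wrist"); cv2.imwrite("pics/w8.png",c["color"])
E
```

```text
t: 16.03
ee_pos: [0.4897, 0.2388, 0.3444]
eef_rot: [-0.455, 0.542, 0.455, 0.541]
contact_force: [0.5, -0.3, -2.7]
finger_gap: 0.0181
t 16.03 pos [0.4897 0.2388 0.3444] psi 170.03 tiltx [-0.001 -0.    -1.   ] F [ 0.5 -0.3 -2.7] gap 0.0181 q6 -153.1
tool shift cm [-0.06 -0.53  0.02] roll deg -0.37
```

View pics/side8.png

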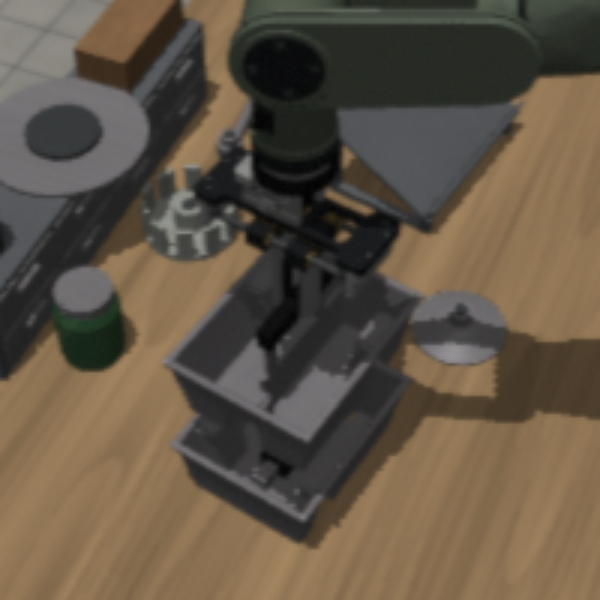

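View pics/top8.png

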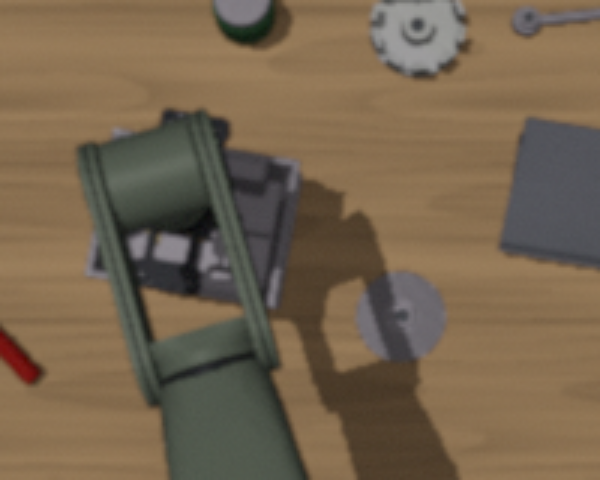

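View pics/w8.png

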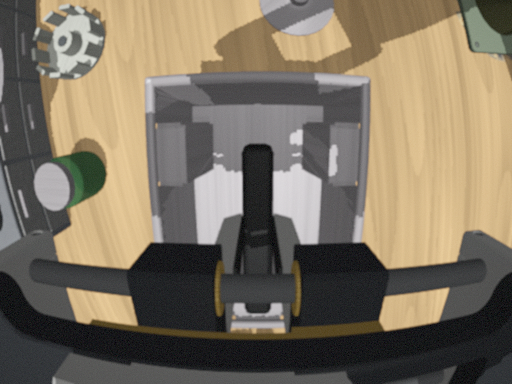

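```bash
python3 - <<'E'
from m import *
for n in ["side","top"]:
    d=np.load(n+"8.npz"); P=d["W"].reshape(-1,3)
    m=(P[:,0]>.36)&(P[:,0]<.65)&(P[:,1]>.09)&(P[:,1]<.39)
    P=P[m]
    h,e=np.histogram(P[:,2],np.arange(.1,.30,.006)); print(n,[(round(a,3),b) for a,b in zip(e,h)])
    for lo,hi in [(.222,.24),(.226,.240)]:
        r=P[(P[:,2]>lo)&(P[:,2]<hi)]
        print(len(r),rect(r) if len(r)>5 else None)
        print([np.round(r[np.argmax(r[:,:2]@np.array(s))],3) for s in [(1,1),(1,-1),(-1,1),(-1,-1)]])
    b=P[(P[:,2]>.074)&(P[:,2]<.092)]; print("bin",rect(b),[np.round(b[np.argmax(b[:,:2]@np.array(s))],3) for s in [(1,1),(1,-1),(-1,1),(-1,-1)]])
E
```

```text
side [(np.float64(0.1), np.int64(0)), (np.float64(0.106), np.int64(0)), (np.float64(0.112), np.int64(0)), (np.float64(0.118), np.int64(0)), (np.float64(0.124), np.int64(0)), (np.float64(0.13), np.int64(2)), (np.float64(0.136), np.int64(232)), (np.float64(0.142), np.int64(498)), (np.float64(0.148), np.int64(133)), (np.float64(0.154), np.int64(129)), (np.float64(0.16), np.int64(135)), (np.float64(0.166), np.int64(131)), (np.float64(0.172), np.int64(154)), (np.float64(0.178), np.int64(150)), (np.float64(0.184), np.int64(175)), (np.float64(0.19), np.int64(171)), (np.float64(0.196), np.int64(184)), (np.float64(0.202), np.int64(155)), (np.float64(0.208), np.int64(247)), (np.float64(0.214), np.int64(300)), (np.float64(0.22), np.int64(334)), (np.float64(0.226), np.int64(11)), (np.float64(0.232), np.int64(2)), (np.float64(0.238), np.int64(2)), (np.float64(0.244), np.int64(16)), (np.float64(0.25), np.int64(32)), (np.float64(0.256), np.int64(40)), (np.float64(0.262), np.int64(117)), (np.float64(0.268), np.int64(32)), (np.float64(0.274), np.int64(17)), (np.float64(0.28), np.int64(21)), (np.float
[... 1521 characters left out ...]
p.int64(1)), (np.float64(0.262), np.int64(8)), (np.float64(0.268), np.int64(2)), (np.float64(0.274), np.int64(0)), (np.float64(0.28), np.int64(0)), (np.float64(0.286), np.int64(0)), (np.float64(0.292), np.int64(0))]
79 (array([489. , 237.2]), array([207. , 162.5]), 80.27)
[array([0.585, 0.321, 0.225]), array([0.546, 0.125, 0.222]), array([0.428, 0.35 , 0.224]), array([0.399, 0.15 , 0.225])]
5 None
[array([0.473, 0.344, 0.23 ]), array([0.522, 0.134, 0.227]), array([0.463, 0.341, 0.227]), array([0.406, 0.15 , 0.227])]
bin (array([477.9, 136.5]), array([  5.7, 162.1]), 80.27) [array([0.558, 0.124, 0.075]), array([0.558, 0.124, 0.075]), array([0.398, 0.151, 0.081]), array([0.398, 0.148, 0.081])]
```

```bash
python3 - <<'E'
from m import *
ax=np.array([np.cos(-.168),np.sin(-.168)]); ay=np.array([-ax[1],ax[0]])
def rep(P,l,lo,hi):
    P=P[(P[:,0]>.36)&(P[:,0]<.65)&(P[:,1]>.09)&(P[:,1]<.39)&(P[:,2]>lo)&(P[:,2]<hi)]
    a=P[:,:2]@ax*1000;b=P[:,:2]@ay*1000
    print(l,len(P),rect(P),"x",np.round(np.percentile(a,[0,.7,99.3,100]),1),"y",np.round(np.percentile(b,[0,.7,99.3,100]),1))
for n in ["side","top"]:
    rep(np.load(n+".npz")["W"].reshape(-1,3),n+" bin",.074,.09)
    rep(np.load(n+"8.npz")["W"].reshape(-1,3),n+" caddy",.217,.233)
    P=np.load(n+"8.npz")["W"].reshape(-1,3)
    P=P[(P[:,0]>.36)&(P[:,0]<.65)&(P[:,1]>.09)&(P[:,1]<.39)&(P[:,2]>.136)&(P[:,2]<.15)]
    a=P[:,:2]@ax-.45;b=P[:,:2]@ay-.32
    A=np.c_[a,b,np.ones(len(a))]; print("floor plane",np.round(np.linalg.lstsq(A,P[:,2],rcond=None)[0],4),np.median(P[:,2]))
E
```

```text
side bin 729 (array([496.5, 239.2]), array([210.6, 165.7]), 80.4) x [366.6 367.2 531.5 532.4] y [213.5 215.2 423.  424.1]
side caddy 537 (array([491.7, 241.8]), array([211. , 166.1]), 80.14) x [361.3 361.7 526.8 527.8] y [215.3 216.2 424.5 426. ]
floor plane [-0.001   0.0077  0.1436] 0.14343729481877454
top bin 568 (array([494. , 236.8]), array([208.7, 164.3]), 80.35) x [365.3 365.6 528.7 529.6] y [211.7 212.  419.2 420.5]
top caddy 251 (array([489.2, 237.3]), array([207.1, 163.6]), 80.09) x [360.6 361.1 524.1 524.8] y [212.  212.3 419.1 419.7]
floor plane [0.0082 0.0081 0.143 ] 0.1426500076725826
```

The caddy is level. It is 5 mm off in bin x, 1 mm in y and 0.3° in yaw, and its underside is at about 0.139 m. I'll correct that and lower.

```bash

python3 -m handwheel '1.5 0 -0.5 -0.1 -0.3; 1.5 0.5 0 0 0; 1.5 1.5 0 0 0; 1.5 1.5 0 0 0; 1.5 1 0 0 0; 1.5 0.5 0 0 0; 1.5 0.3 0 0 0; 1.5 0 0 0 0'
python3 go.py
python3 - <<'E'
from h import *
c,W,Rm,t,K=cloud("side"); np.savez("side9.npz",W=W)
cv2.imwrite("pics/side9.png",cv2.resize(c["color"][180:310,200:320],None,fx=4.5,fy=4.5,interpolation=cv2.INTER_CUBIC))
from m import *
ax=np.array([np.cos(-.168),np.sin(-.168)]); ay=np.array([-ax[1],ax[0]])
P=W.reshape(-1,3); P=P[(P[:,0]>.36)&(P[:,0]<.65)&(P[:,1]>.09)&(P[:,1]<.39)]
print(np.histogram(P[:,2],np.arange(.07,.19,.005))[0])
for lo in (.158,.163):
    Q=P[(P[:,2]>lo)&(P[:,2]<lo+.016)]; a=Q[:,:2]@ax*1000;b=Q[:,:2]@ay*1000; print(rect(Q),np.round(np.percentile(a,[0,.7,99.3,100]),1),np.round(np.percentile(b,[0,.7,99.3,100]),1))
E
```

```text
t: 16.85
ee_pos: [0.4945, 0.237, 0.2911]
eef_rot: [-0.456, 0.541, 0.456, 0.54]
contact_force: [-0.3, 0.4, -3.6]
finger_gap: 0.0178
t 16.85 pos [0.4945 0.237  0.2911] psi 170.37 tiltx [-0.001 -0.    -1.   ] F [-0.3  0.4 -3.6] gap 0.0178 q6 -153.8
[ 36 107 220 361 364  99 106  95 112 105 124 114 124 117 132 131 125 198
 204 364  50   6   2]
(array([496.2, 239.8]), array([207.6, 165.8]), 80.68) [366.  367.  531.1 532. ] [215.3 216.6 422.5 422.9]
(array([496.4, 240.7]), array([209.6, 165.8]), 80.68) [366.  367.  531.6 532. ] [215.3 216.2 422.8 424.8]
```

View pics/side9.png

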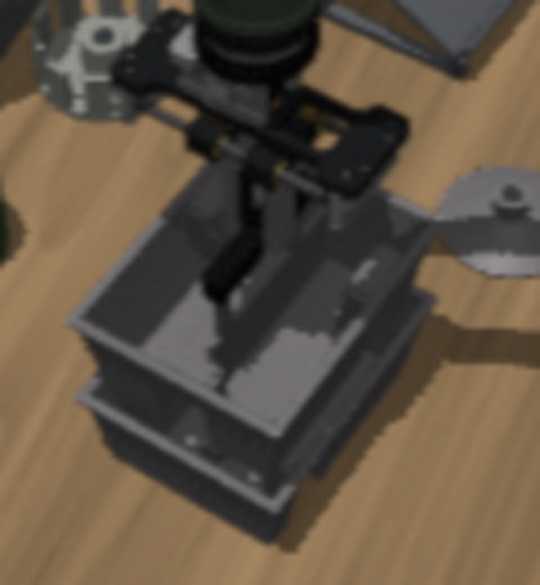

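It is aligned to within about 1 mm, with the underside near 0.086 m. I'll lower it in small steps and watch the force.

```bash

python3 -m handwheel '1.5 0.15 0 0 0; 1.5 0.15 0 0 0; 1.5 0.15 0 0 0; 1.5 0.15 0 0 0; 1.5 0.1 0 0 0; 1.5 0.1 0 0 0; 1.5 0.1 0 0 0; 1.5 0 0 0 0'; python3 go.py
python3 -m handwheel '1.5 0.05 0 0 0; 1.5 0.05 0 0 0; 1.5 0.05 0 0 0; 1.5 0 0 0 0; 1.5 0 0 0 0; 1.5 0 0 0 0; 1.5 0 0 0 0; 1.5 0 0 0 0'; python3 go.py
```

```text
t: 17.57
ee_pos: [0.4945, 0.2371, 0.2824]
eef_rot: [-0.456, 0.54, 0.456, 0.54]
contact_force: [-0.2, 0.2, -3.9]
finger_gap: 0.0177
t 17.57 pos [0.4945 0.2371 0.2824] psi 170.37 tiltx [-0.001 -0.    -1.   ] F [-0.2  0.2 -3.9] gap 0.0177 q6 -153.8
t: 18.23
ee_pos: [0.4947, 0.2371, 0.2813]
eef_rot: [-0.456, 0.54, 0.456, 0.54]
contact_force: [0.0, -0.4, -4.1]
finger_gap: 0.0172
t 18.23 pos [0.4947 0.2371 0.2813] psi 170.37 tiltx [ 0.  0. -1.] F [ 0.  -0.4 -4.1] gap 0.0172 q6 -153.8
```

```bash

python3 -m handwheel '1.5 0.05 0 0 0; 1.5 0.05 0 0 0; 1.5 0.05 0 0 0; 1.5 0 0 0 0; 1.5 0 0 0 0; 1.5 0 0 0 0; 1.5 0 0 0 0; 1.5 0 0 0 0'>/dev/null; python3 go.py
python3 -m handwheel '1.5 0.05 0 0 0; 1.5 0.05 0 0 0; 1.5 0 0 0 0; 1.5 0 0 0 0; 1.5 0 0 0 0; 1.5 0 0 0 0; 1.5 0 0 0 0; 1.5 0 0 0 0'>/dev/null; python3 go.py
```

```text
t 18.90 pos [0.4948 0.2373 0.28  ] psi 170.37 tiltx [ 0.001  0.    -1.   ] F [-0.5  0.9 -1.6] gap 0.0176 q6 -153.8
t 19.57 pos [0.495  0.2375 0.2797] psi 170.38 tiltx [ 0.001  0.001 -1.   ] F [-1.2  2.7  5.5] gap 0.0177 q6 -153.8
```

Contact: the force went from -4 N to +5.5 N. I'll ease back, look, then release.

```bash

python3 -m handwheel '1.5 -0.05 0 0 0; 1.5 0 0 0 0; 1.5 0 0 0 0; 1.5 0 0 0 0; 1.5 0 0 0 0; 1.5 0 0 0 0; 1.5 0 0 0 0; 1.5 0 0 0 0' 10 >/dev/null; python3 go.py
cat > lv.py <<'E'
from m import *
import sys
c,W,Rm,t,K=cloud("side")
cv2.imwrite(sys.argv[1],cv2.resize(c["color"][180:310,200:320],None,fx=4.5,fy=4.5,interpolation=cv2.INTER_CUBIC))
ax=np.array([np.cos(-.168),np.sin(-.168)]); ay=np.array([-ax[1],ax[0]])
P=W.reshape(-1,3); P=P[(P[:,0]>.36)&(P[:,0]<.65)&(P[:,1]>.09)&(P[:,1]<.39)]
for lo in (.074,.148):
    Q=P[(P[:,2]>lo)&(P[:,2]<lo+.014)]; a=Q[:,:2]@ax*1000;b=Q[:,:2]@ay*1000; print(len(Q),rect(Q),np.round(np.percentile(a,[0,.7,99.3,100]),1),np.round(np.percentile(b,[0,.7,99.3,100]),1))
    if lo>.1:
        a=a-449;b=b-319
        for nm,k in [("+y",b>99),("-y",b<-99),("+x",a>78),("-x",a<-78)]:
            print(nm,k.sum(),np.round(np.percentile(Q[k,2],[50,90]),4))
Q=P[(P[:,2]>.072)&(P[:,2]<.086)]; a=Q[:,:2]@ax*1000-449;b=Q[:,:2]@ay*1000-319
k=(abs(a)<58)&(abs(b)<80)&(Q[:,2]>.074); A=np.c_[a,b,np.ones(len(a))][k]
print("floor",k.sum(),np.linalg.lstsq(A,Q[k,2],rcond=None)[0],np.median(Q[k,2]))
E
python3 lv.py pics/s10.png
```

```text
t 20.23 pos [0.495  0.2374 0.2796] psi 170.37 tiltx [ 0.001  0.001 -1.   ] F [-1.2  4.2  4.3] gap 0.0183 q6 -153.8
1112 (array([496.5, 240.4]), array([207.8, 165.3]), 80.27) [366.5 367.2 528.  532.1] [216.3 220.9 423.1 424. ]
638 (array([497.8, 240.4]), array([210.7, 167.8]), 80.51) [366.5 367.7 531.9 534.3] [214.8 216.9 423.7 425.5]
+y 102 [0.1558 0.1592]
-y 21 [0.1562 0.1574]
+x 56 [0.1553 0.1578]
-x 80 [0.1558 0.1599]
floor 575 [-2.00911618e-06  6.91089364e-06  7.87179806e-02] 0.07847254729271719
```

View pics/s10.png

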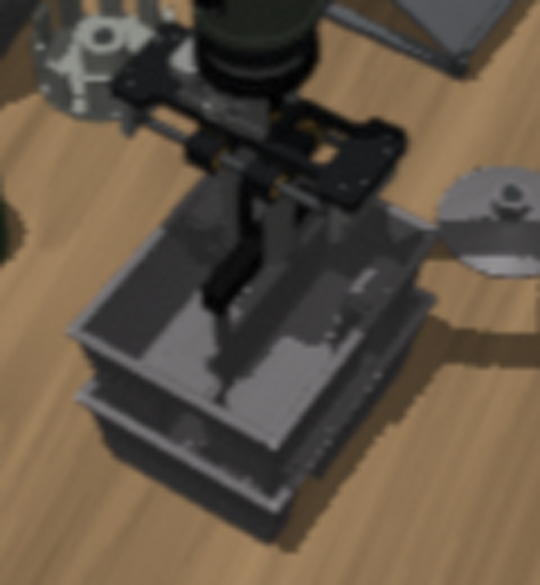

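The caddy floor top is at 0.0785 m and its rim at 0.156 m, which matches an underside of 0.074 m, and it is level. Releasing.

```bash

python3 -m handwheel '2 0 0 0 0; 2.3 0 0 0 0; 2.6 0 0 0 0; 3 0 0 0 0; 3.5 0 0 0 0; 4 0 0 0 0; 4 0 0 0 0; 4 0 0 0 0' >/dev/null; python3 go.py
python3 -m handwheel '4.5 -0.5 0 0 0; 4.5 -1 0 0 0; 4.5 -2 0 0 0; 4.5 -3 0 0 0; 4.5 -3 0 0 0; 4.5 -3 0 0 0; 4.5 -2 0 0 0; 4.5 -1 0 0 0' >/dev/null; python3 go.py
python3 lv.py pics/s11.png
```

```text
t 20.95 pos [0.4946 0.2371 0.2792] psi 170.37 tiltx [-0. -0. -1.] F [ 0.4 -0.2  0.3] gap 0.0399 q6 -153.8
t 21.62 pos [0.4955 0.2374 0.4396] psi 170.38 tiltx [ 0.008  0.002 -1.   ] F [0.3 0.1 0.2] gap 0.0453 q6 -153.8
1117 (array([496.2, 240.2]), array([208.3, 166.6]), 80.07) [365.8 367.1 526.5 532.9] [216.1 220.9 423.2 424.3]
833 (array([496.6, 239.1]), array([212.5, 166. ]), 81.04) [366.3 367.9 531.4 532.9] [212.4 215.2 423.7 425.4]
+y 107 [0.1563 0.159 ]
-y 54 [0.1553 0.1579]
+x 83 [0.1552 0.1577]
-x 82 [0.1559 0.1593]
floor 601 [-1.88099118e-06 -2.57218241e-07  7.89015830e-02] 0.07863950239131359
```

View pics/s11.png

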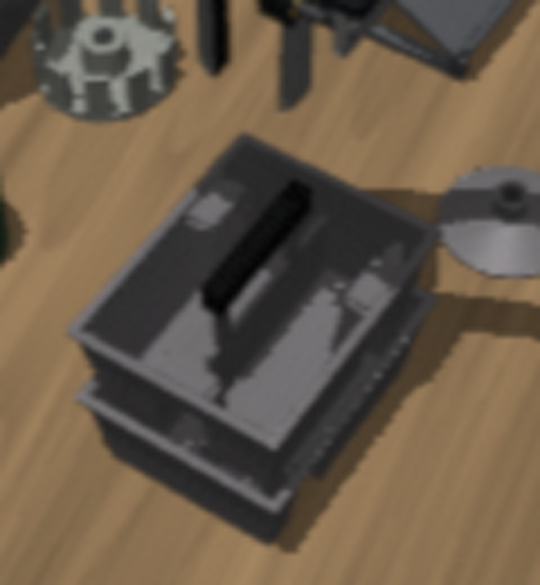

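The caddy stands free and level on the bin: floor plane slope under 0.2°, rim at 0.156 m, fingers clear. Last, I'll compare the bystanders with the first pictures before handing in.

```bash
python3 -m handwheel '4.5 0 0 0 0; 4.5 0 0 0 0; 4.5 0 0 0 0; 4.5 0 0 0 0; 4.5 0 0 0 0; 4.5 0 0 0 0; 4.5 0 0 0 0; 4.5 0 0 0 0' | tail -1
python3 - <<'E'
from h import *
a=np.load("side.npz")["c"]; b=read_camera("side")["color"]
cv2.imwrite("pics/fin.png",np.hstack([a[60:384,130:380],b[60:384,130:380]]))
print("fin")
E
python3 lv.py pics/s12.png | tail -1
```

```text
finger_gap: 0.0448
fin
floor 596 [-5.60076667e-07 -9.64644357e-07  7.89560145e-02] 0.0788361455802403
```

View pics/fin.png

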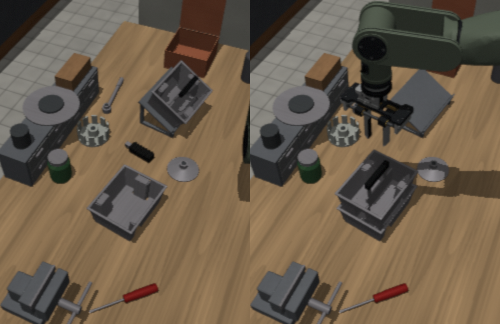

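The jar, basket, pulley half and screwdriver sit at the same pixels in both halves. The wrench is hidden behind the gripper, but the arm never went near it.

```bash
python3 -c "
from bench import *
print(finish_job())"
```

```text
the job is handed in; nothing more can be done
None
```

The job is done and was handed in at about 22 s of the 64 s allowed. The footpeg lies in the bench bin. The handled bin was lifted off the rack by its bar and turned half a turn. I set it down at about 9 N of contact force and let go.

**Last checks:**
- **Height:** the handled bin's floor top measures about 0.079 m and its rim about 0.156 m. That puts the underside at about 0.074–0.075 m, so it rests on the ledges and has not nested.
- **Level and position:** its floor slopes by less than about 0.2° and the fit to the bench bin is within 1–2 mm. The rim-rectangle angle read about 1° different from the bench bin's after release (81.0° against 80.1°). That is probably measurement noise, as the two differed by 0.25° just before release.
- **Clear of the robot:** the gripper is about 16 cm above its release position, with no contact force.
- **Bystanders:** the jar, clutch basket, pulley half and screwdriver look unmoved from the first picture. The socket wrench was hidden behind the gripper in the final view, so I did not re-check it then. It was in place in a picture taken during the carry, and the arm did not go near it.

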